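# Pack the wide gap behind a tile and hold the tile flush

## Robot

A 7-joint arm with a two-finger parallel gripper is mounted at the origin on the work surface. World frame = base frame: x ahead of the robot, y to its left, z up, the work surface at z = 0. Lengths are in m, angles in rad, forces in N, time in s.
With the tool pointing down it reaches from about 0.425 to 0.925 m from the base axis. Payload 6.8 kg.
Tool frame: the origin (TCP) lies midway between the tips of the shut fingers; the grasp point (between the pads) lies 19 mm behind it; z points along the fingers, y is the line along which they close (so a half turn about z gives the same grasp; the last joint's range is limited). The gripper opens to 85 mm and grips with 20 to 120 N. Pads are 22 mm wide; open, the fingers measure 114 mm over their backs; the gripper's body (76 mm by 85 mm) begins 54 mm behind the grasp point. The pads swing forward as they close: fully open they stand 13 mm farther back than shut.
Start: joints at [1.19, 0.477, 0.022, 1.555, -0.011, 1.109, -0.083], TCP at [0.182, -0.65, 0.231] pointing down, gripper open.
Joint ranges: [-2.96, 2.96], [-0.34, 2.1], [-1.41, 1.46], [0.24, 2.44], [-1.37, 4.51], [0.17, 1.92], [-2.96, 2.96]. Speed limits (rad/s): [2.39, 2.39, 3.14, 3.14, 3.14, 3.14, 3.14].

## Interface

Orientations are given as a rotation vector (axis times angle).
In Python, from bench import r gives the robot as it stands. The module is installed in compiled form; this text tells all that it offers.
- The arm moves only by the tool apply_moves, never from a script. Its argument "rows" is a list of rows, each a list of 6 numbers: the shift along the tool's x, y, z scaled (see below), then the turn, a rotation vector about the tool's x, y, z scaled (see below). A call has 1 to 5 rows; each row is the pose to reach, as a shift and turn from the pose commanded when the call began, along the tool's axes at that moment; what a row does not reach only later rows make up. The controller multiplies each number of a shift by 0.25 m and each number of a turn by 90 degrees. A row lasts 1/8 s, in which the tool goes at most 62.5 mm and 10.7 degrees, less where a joint would pass 70% of its speed; a pose out of reach is approached as far as the arm can. A call with a number of a shift or a turn outside -1 to 1 is refused whole. A call with a gripper value outside its range is refused whole. "claw" is the opening, from 0 (shut) to 1 (fully open), set as the call begins (left out, the last holds). The fingers move at their own pace and stop on an object; "newtons" is the grip in N (left out, the last holds). Time passes only in rows, so rows that repeat a pose let the fingers close. It gives the time, the measured TCP pose, the force, the opening and the grip force at its end, in the units of the state.
- r.get_obs(): the state, without advancing time (a new reading comes with each control period).
- r.grab_frame(name): name is "side" or "top" or "wrist"; returns a dict with "pixels" (420x560x3 uint8, red, green, blue), "intrinsics" (3x3 intrinsics, pixels), "dist" ([k1, k2, p1, p2, k3] as OpenCV has them; the pictures are not rectified), "eye" and "attitude" of the camera in the world. Camera axes: x right, y up, looking along -z (the intrinsics and any distortion apply to the point x, -y, -z); pixel columns grow to the right and rows downward; lengths in m; the calibration is good to about 2 mm. A picture is of the moment at which its call begins. There is no depth.
- r.hand_in(): hands the job in; it is judged then, once.
Trained networks look in a picture, given as the dict that the camera call returned (one of the last four; its "shot" number tells which), for a name from the list of things; names that differ only in an ending like _2 or _b are one class to them, and where a whole thing is asked for, a point or a joint stands for the part that bears it (a point fixed in the world has none). Each returns a list of dicts, best first, with "conf" (0 to 1); they miss things now and then, are a little off and sometimes report something else, mostly with a low value. They report only what shows in the picture. A call takes as long as a camera call. They do not tell look-alikes from the thing itself.
- r.search_frame(picture, thing): "rect" ([left, top, width, height] in pixels, round what is visible of it).
- r.outline_of(picture, thing): "pixels" (420x560 bool, what is visible of it) and "rect" ([left, top, width, height] in pixels, round what is visible of it).
- r.landmark_of(picture, thing): "point" ([column, row] in pixels: a listed point, or the origin of a listed thing).
The state is a dict: "clock": time; "joints": joint angles; "qvel": joint speeds; "tau": joint torques, N m; "tcp_pos": TCP position; "orientation": TCP orientation; "contact_force": force on the tool from outside, world axes, zero at the start; "moment": the same for the moment, N m; "grip_width": finger opening in m; "gripper_force": force on a finger pad.
Only numpy, scipy, OpenCV 4.12 (cv2) and the standard library are available. Lean on these libraries where they do the work, as an engineer would, in place of code of your own. Each camera call takes 0.05 s, during which the arm holds its last target. There are 200 camera calls.

## Task

On the tiling practice board a loose tile lies a little short of the two-part back strip; one half of the strip is thinner, so the gap is wider there. Take the packer out of its holder, stand it upright on the board in that wide half of the gap, the only place it fits, and let go of it. Then push the tile by the middle of its front edge, firmly but without ramming it, until it sits square against both the thick half of the strip and the packer, and finish while still holding it pressed there with the gripper; leave the mug, the jar and the brush alone.

Things in the scene. Friction and masses are not known exactly. Their poses are not given: they have to be found in the camera images.
- board_top (a point): Centre of the top face of a fixed plywood board, 190 mm along its x and 250 mm along its y, 12 mm thick, lying on the table. Its x axis points from the robot's side towards the back strip; the strips share its axes. The free board top in front of the tile is about 65 mm deep.
- tile_center (a point): Centre (half-way up) of the loose white-glazed tile with a brown body, 80 mm along its x, 110 mm along its y, 12 mm thick, about 250 g, lying flat on the board. It starts nearly parallel to the board, 2 to 9 mm short of the thick strip and 12 mm farther from the thin one. Its front edge is the long side at its -x; its back edge (+x) faces the strips. It slides on the board when pushed, against a friction of 1 to 4 N.
- thick_strip_face (a point): The thicker of two fixed dark wooden strips that lie end to end on the board behind the tile, 55 mm long (along y), 14 mm high, 30 mm deep (along x). This point is the middle of its front face (the one towards the tile), at the level of the board's top. Which of the two is on the left changes.
- thin_strip_face (a point): The thinner strip, 55 mm long, 14 mm high, 18 mm deep, in line with the thick one at the rear, so its front face stands 12 mm farther back. This point is the middle of its front face, at the level of the board's top. The wide half of the gap lies in front of this face, 14 to 21 mm wide at the start.
- packer_center (a point): Centre (half-way up) of the loose white plastic packer, an upright slab 12 mm thick (its x), 36 mm wide (its y), 68 mm tall, about 35 g, with a round black dot near its top. It starts upright in the slot of the holder, its foot 8 mm above the table. It should be gripped across its 12 mm thickness or its width at or above its centre, to keep the fingertips clear of holder, tile and strips. In the wide gap it stands on the board with its thickness along the board's x.
- holder: Fixed brown wooden block 60 x 80 mm, 18 mm high, with a slot 15 x 39 mm, 10 mm deep, in the middle of its top, in which the packer stands; origin at the middle of its underside, slot long side along its y.
- mug: Blue mug, 80 mm across, 90 mm high, handle at its +y; origin at the middle of its underside. To be left alone.
- jar: Lidded glass jar, 60 mm across, 90 mm high; origin at the middle of its underside. To be left alone.
- brush: Hand brush lying on the table, its length along its x. To be left alone.
There are look-alikes about, which are no part of the job. Leave any pink look-alike of the part that bears tile_center alone.

How it is judged:
By the outcome, as a careful person would: the job done as asked, in the order asked, and still so for the second after the job is handed in, while the arm keeps its last pose, push and grip.
It also fails if it takes over 58 s, if anything falls off the work surface, if the arm or the gripper's body presses on something with over 40 N, if the wrist force passes 120 N, or if a joint passes its speed limit or range.

## Working session

There is one attempt and no reset: what is moved stays moved. The work goes in short steps, Python scripts to look and compute and a tool call to move; the robot and the scene stay as the last step left them, time stands still between calls to the robot, and variables do not carry over. Pictures are saved under pics/ and viewed, at most 10 in all, crops included, and the job is handed in when it is done.

Besides the shell and the picture viewer there is one more tool, called after ">>>" as name(argument=value, ...) on one line, values as JSON. apply_moves: Moves the arm, as the interface text tells. Its arguments: {"type":"object","properties":{"rows":{"type":"array","items":{"type":"array","items":{"type":"number"}}},"claw":{"type":"number"},"newtons":{"type":"number"}},"required":["rows"]}

```bash
mkdir -p pics; cat > h.py <<'E'
import numpy as np, cv2
from bench import r
from scipy.spatial.transform import Rotation as R
def mat(a):
    a=np.array(a,float)
    return a if a.shape==(3,3) else (R.from_rotvec(a).as_matrix() if a.size==3 else R.from_quat(a).as_matrix())
def ray(f,px):
    p=cv2.undistortPoints(np.array([[px]],float),np.array(f["intrinsics"],float),np.array(f["dist"],float))[0,0]
    return np.array(f["eye"]),mat(f["attitude"])@np.array([p[0],-p[1],-1])
def atz(f,px,z):
    e,d=ray(f,px); return e+d*(z-e[2])/d[2]
def proj(f,P):
    c=(np.atleast_2d(P)-f["eye"])@mat(f["attitude"]); c=c*[1,-1,-1]
    return cv2.projectPoints(c,np.zeros(3),np.zeros(3),np.array(f["intrinsics"],float),np.array(f["dist"],float))[0][:,0]
def save(f,n,crop=None,s=1):
    im=f["pixels"][:,:,::-1]
    if crop: x,y,w,h=crop; im=im[y:y+h,x:x+w]
    cv2.imwrite("pics/"+n,cv2.resize(im,None,fx=s,fy=s,interpolation=cv2.INTER_CUBIC))
def tri(fs,pxs):
    A=np.zeros((3,3));b=np.zeros(3)
    for f,p in zip(fs,pxs):
        e,d=ray(f,p);d/=np.linalg.norm(d);M=np.eye(3)-np.outer(d,d);A+=M;b+=M@e
    return np.linalg.solve(A,b)
E
python3 - <<'E'
from h import *
o=r.get_obs();print({k:np.round(v,3) for k,v in o.items()})
Z=dict(board_top=.012,tile_center=.018,thick_strip_face=.012,thin_strip_face=.012,packer_center=.042,holder=0,mug=0,jar=0,brush=0)
ims=[]
for n in("top","side"):
    f=r.grab_frame(n);ims.append(f["pixels"]);print(n,np.round(f["eye"],3),np.round(f["attitude"],3))
    for t,z in Z.items():
        print(t,[(np.round(d["point"],1),round(d["conf"],2),np.round(atz(f,d["point"],z),3)) for d in r.landmark_of(f,t)[:3]])
cv2.imwrite("pics/a.png",np.vstack(ims)[:,:,::-1][::1]) 
cv2.imwrite("pics/top0.png",ims[0][:,:,::-1]);cv2.imwrite("pics/side0.png",ims[1][:,:,::-1])
E
```

```text
{'clock': np.float64(0.0), 'joints': array([ 1.19 ,  0.478,  0.022,  1.556, -0.012,  1.109, -0.083]), 'qvel': array([ 0.001, -0.   , -0.   , -0.001, -0.001,  0.001, -0.   ]), 'tau': array([ 1.0000e-03, -5.9645e+01,  1.6080e+00, -2.8120e+01,  1.2000e-02,
        9.0000e-03, -0.0000e+00]), 'tcp_pos': array([ 0.182, -0.649,  0.23 ]), 'orientation': array([-3.111e+00, -4.270e-01,  1.000e-03]), 'contact_force': array([-0.124,  0.413,  0.081]), 'moment': array([-0.021, -0.023,  0.007]), 'gripper_force': np.float64(0.0), 'grip_width': np.float64(0.085)}
top [0.267 0.064 1.153] [ 0.147 -0.15  -1.566]
board_top [(array([296. , 201.7]), 0.58, array([0.509, 0.032, 0.012]))]
tile_center [(array([285.6, 174. ]), 0.67, array([0.574, 0.057, 0.018])), (array([294.9, 194.5]), 0.66, array([0.525, 0.035, 0.018])), (array([431.5, 313.5]), 0.59, array([ 0.253, -0.268,  0.018]))]
thick_strip_face [(array([302.6, 176. ]), 0.73, array([0.571, 0.016, 0.012])), (array([449.2, 209.5]), 0.71, array([ 0.49 , -0.325,  0.012]))]
thin_strip_face [(array([285.9, 171. ]), 0.76, array([0.583, 0.056, 0.012]))]
packer_c
[... 609 characters left out ...]
2, 223.9]), 0.98, array([0.518, 0.032, 0.012]))]
tile_center [(array([210.3, 320.9]), 0.93, array([ 0.258, -0.286,  0.018])), (array([291.7, 223.1]), 0.59, array([0.515, 0.028, 0.018]))]
thick_strip_face [(array([313. , 228.9]), 0.64, array([ 0.567, -0.003,  0.012]))]
thin_strip_face [(array([310.5, 217.1]), 0.58, array([0.576, 0.053, 0.012]))]
packer_center [(array([316.8, 307.1]), 0.51, array([ 0.483, -0.32 ,  0.042]))]
holder [(array([315.4, 318.3]), 0.83, array([ 0.484, -0.312,  0.   ]))]
mug [(array([279.4, 162.9]), 0.62, array([0.568, 0.412, 0.   ]))]
jar [(array([398.7, 278.8]), 0.62, array([ 0.717, -0.232,  0.   ]))]
brush [(array([226.9, 179.3]), 0.85, array([0.378, 0.338, 0.   ]))]
```

View pics/top0.png

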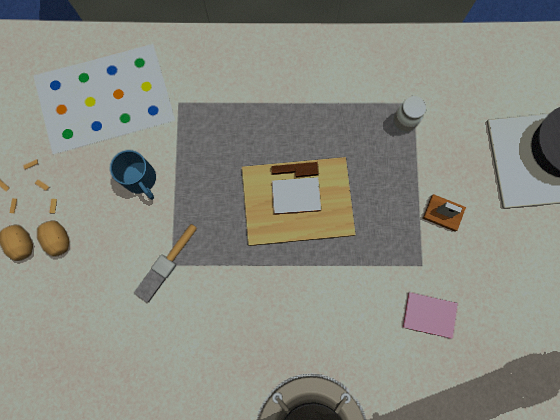

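View pics/side0.png

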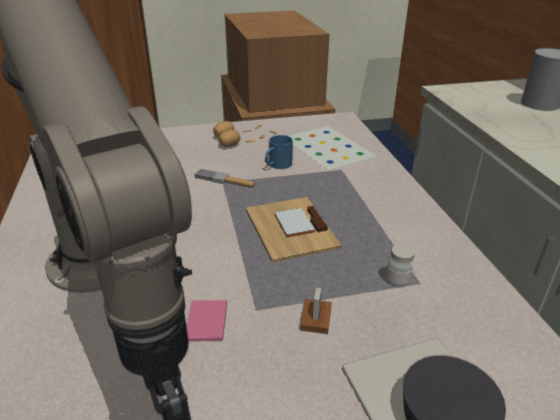

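The top view shows the board at (298,200). On it are the white tile (297,196), the thick strip on the right (307,170) and the thin strip on the left (285,170). The holder with the packer is at (445,211), and the pink sheet at (430,315) is a decoy. Next I need yaws and a close crop.

Candidates:
- **Tile:** white on the board (297,196), or pink (430,315). By the description it is the white one.
- **Packer:** the slab in the holder (452,208). The white dotted sheet (105,98) and the grey board (525,160) are not packers.

```bash
cat >> h.py <<'E'
def pose():
    o=r.get_obs(); return np.array(o["tcp_pos"]),mat(o["orientation"])
def move(p,yaw,yawax="y"):
    """tool down, tool y axis at angle yaw (mod pi) in world; print numbers"""
    P,M=pose()
    best=None
    for k in (0,1):
        a=yaw+k*np.pi; y=np.array([np.cos(a),np.sin(a),0]); z=np.array([0,0,-1.]); x=np.cross(y,z)
        T=np.stack([x,y,z],1); v=R.from_matrix(M.T@T).as_rotvec()
        if best is None or np.linalg.norm(v)<np.linalg.norm(best): best=v
    print("shift",np.round(M.T@(np.array(p)-P)/.25,4),"turn",np.round(best/(np.pi/2),4),"m/deg",np.round(np.linalg.norm(np.array(p)-P),3),np.round(np.degrees(np.linalg.norm(best)),1))
E
python3 - <<'E'
from h import *
f=r.grab_frame("top")
for t,z in(("holder",.018),("board_top",.012),("tile_center",.024),("packer_center",.076)):
    for d in r.outline_of(f,t)[:3]:
        c=cv2.findContours(d["pixels"].astype(np.uint8),0,2)[0]
        if not c: continue
        c=max(c,key=cv2.contourArea)
        w=np.array([atz(f,q,z)[:2] for q in c[:,0]])
        print(t,round(d["conf"],2),d["rect"],cv2.minAreaRect((w*1000).astype(np.float32)))
P,M=pose();print(P,np.round(M,3))
move([.478,-.40,.30],np.radians(90))
a=f["pixels"][150:260,230:370];b=f["pixels"][180:250,400:490]
im=np.zeros((560,800,3),np.uint8);im[:440,:560]=cv2.resize(a,None,fx=4,fy=4);im[280:560,440:800]=cv2.resize(b,None,fx=4,fy=4)
cv2.imwrite("pics/crop.png",im[:,:,::-1])
E
```

```text
holder 0.97 [420.5, 197.4, 44.3, 33.6] ((481.6726379394531, -309.38861083984375), (85.44644165039062, 63.37386703491211), 63.68498992919922)
board_top 0.92 [238.9, 154.8, 117.9, 93.3] ((513.4800415039062, 27.89728546142578), (193.560302734375, 252.0991973876953), 5.686655044555664)
tile_center 0.79 [405.3, 294.5, 48.8, 42.6] ((250.6180419921875, -261.40496826171875), (110.23189544677734, 79.13178253173828), 76.91091918945312)
tile_center 0.61 [272.9, 176.9, 45.7, 38.3] ((522.6033325195312, 32.149681091308594), (83.455810546875, 109.61979675292969), 3.7719485759735107)
packer_center 0.76 [440.2, 201.4, 20.8, 13.8] ((477.2981872558594, -302.9468994140625), (45.126583099365234, 28.796165466308594), 65.46544647216797)
[ 0.18186434 -0.65005914  0.23131132] [[ 0.963  0.269  0.   ]
 [ 0.269 -0.963 -0.   ]
 [ 0.     0.    -1.   ]]
shift [ 1.4102 -0.6441 -0.2748] turn [ 0.     -0.      0.1736] m/deg 0.394 15.6
```

View pics/crop.png

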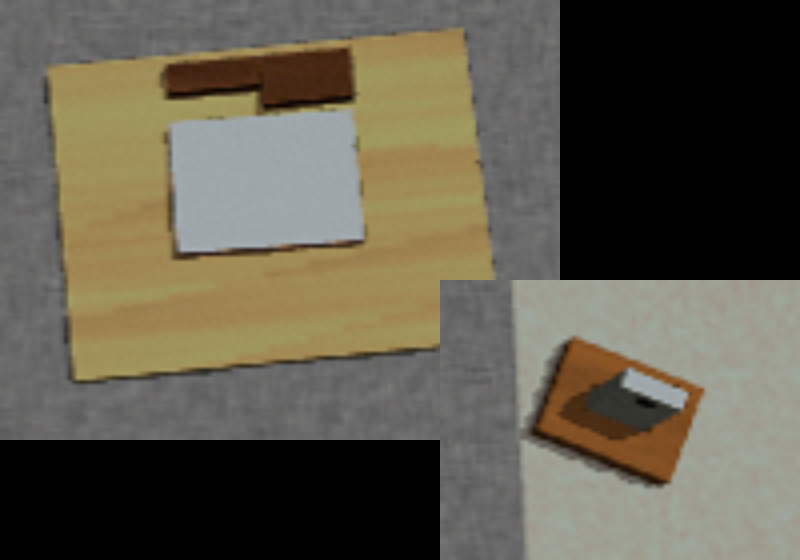

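The crop shows the thin strip on the left (+y) and the holder with its upright packer, black dot on the −x face. No second packer is about. Next I move above the holder.

```bash
python3 - <<'E'
from h import *
move([.478,-.31,.27],np.radians(-26))
E
```

```text
shift [ 1.5072 -0.9908 -0.1548] turn [ 0.      0.     -0.5375] m/deg 0.453 48.4
```

>>> apply_moves(rows=[[0.2,-0.13,-0.03,0,0,-0.1],[0.4,-0.26,-0.06,0,0,-0.2],[0.6,-0.39,-0.09,0,0,-0.3],[0.8,-0.52,-0.12,0,0,-0.4],[1.0,-0.66,-0.155,0,0,-0.5]], claw=1)

```text
clock: 1.88
tcp_pos: [0.3792, -0.4224, 0.2705]
orientation: [2.707, 1.592, -0.0]
contact_force: [0.3, 0.4, -0.3]
grip_width: 0.0855
gripper_force: 0.0
```

```bash
python3 - <<'E'
from h import *
move([.478,-.31,.27],np.radians(-26))
E
```

```text
shift [0.5849 0.1267 0.002 ] turn [ 0.0004  0.0002 -0.0343] m/deg 0.15 3.1
```

>>> apply_moves(rows=[[0.2,0.04,0,0,0,-0.034],[0.4,0.08,0,0,0,-0.034],[0.585,0.127,0,0,0,-0.034],[0.585,0.127,0,0,0,-0.034]])

```text
clock: 2.38
tcp_pos: [0.4807, -0.3077, 0.2704]
orientation: [-2.662, -1.668, -0.004]
contact_force: [0.6, -0.4, -0.5]
grip_width: 0.0856
gripper_force: 0.0
```

```bash
python3 - <<'E'
from h import *
P,M=pose();print(P,np.round(M,3))
w=r.grab_frame("wrist");print(np.round(w["eye"],3),np.round(mat(w["attitude"]),3))
save(w,"w1.png")
for t,z in(("holder",0),("packer_center",.042)):
    print(t,[(np.round(d["point"],1),round(d["conf"],2),np.round(atz(w,d["point"],z),4)) for d in r.landmark_of(w,t)[:3]])
for t,z in(("holder",.018),("packer_center",.076)):
    for d in r.outline_of(w,t)[:3]:
        c=max(cv2.findContours(d["pixels"].astype(np.uint8),0,2)[0],key=cv2.contourArea)
        q=np.array([atz(w,q,z)[:2] for q in c[:,0]])
        print(t,round(d["conf"],2),d["rect"],cv2.minAreaRect((q*1000).astype(np.float32)))
E
```

```text
[ 0.48070498 -0.30766289  0.27037364] [[ 0.436  0.9    0.002]
 [ 0.9   -0.436  0.001]
 [ 0.002  0.001 -1.   ]]
[ 0.51  -0.25   0.412] [[ 0.9    0.422  0.112]
 [-0.436  0.87   0.231]
 [ 0.    -0.256  0.967]]
holder [(array([281.3, 183.9]), 0.93, array([ 0.483, -0.315,  0.   ]))]
packer_center [(array([283.2, 189.2]), 0.7, array([ 0.4849, -0.3156,  0.042 ]))]
holder 0.72 [260.7, 153.0, 46.5, 60.5] ((484.134521484375, -314.09515380859375), (83.2704849243164, 61.75681686401367), 66.51895141601562)
packer_center 0.64 [136.8, 0.0, 123.1, 60.7] ((482.38653564453125, -117.95089721679688), (58.399253845214844, 129.4574432373047), 62.780113220214844)
packer_center 0.62 [280.0, 173.1, 8.2, 35.4] ((486.3707275390625, -310.60693359375), (42.851112365722656, 11.749321937561035), 64.6211929321289)
```

View pics/w1.png

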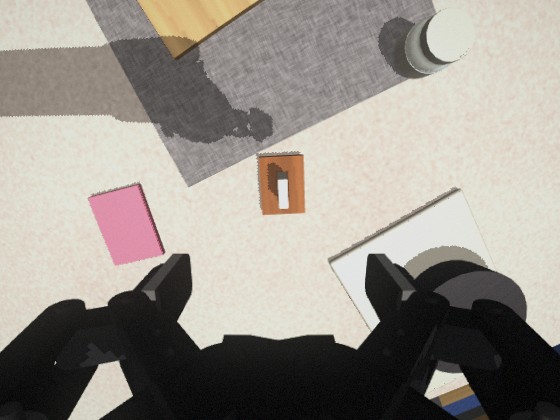

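The wrist picture shows the holder at (282,184), with the packer's white top at (283,192) aligned with the image vertical. That puts the packer at (0.485,−0.315) with its y at about 65°. The two independent views agree to within about 2 mm.

```bash
python3 - <<'E'
from h import *
move([.485,-.3155,.12],np.radians(-25))
move([.485,-.3155,.037],np.radians(-25))
E
```

```text
shift [0.0085 0.0344 0.5999] turn [-0.0002  0.0005 -0.0163] m/deg 0.15 1.5
shift [0.0087 0.0345 0.9319] turn [-0.0002  0.0005 -0.0163] m/deg 0.233 1.5
```

>>> apply_moves(rows=[[0.009,0.034,0.2,0,0,-0.016],[0.009,0.034,0.4,0,0,-0.016],[0.009,0.034,0.54,0,0,-0.016],[0.009,0.034,0.6,0,0,-0.016],[0.009,0.034,0.6,0,0,-0.016]])

```text
clock: 3.25
tcp_pos: [0.4856, -0.3142, 0.1197]
orientation: [-2.648, -1.689, 0.001]
contact_force: [-0.2, 0.2, 0.8]
grip_width: 0.0854
gripper_force: 0.0
```

```bash
python3 - <<'E'
from h import *
P,M=pose();print(P,np.round(M,3))
w=r.grab_frame("wrist")
for t,z in(("holder",0),("packer_center",.042)):
    print(t,[(np.round(d["point"],1),round(d["conf"],2),np.round(atz(w,d["point"],z),4)) for d in r.landmark_of(w,t)[:3]])
for t,z in(("holder",.018),("packer_center",.076)):
    for d in r.outline_of(w,t)[:3]:
        c=max(cv2.findContours(d["pixels"].astype(np.uint8),0,2)[0],key=cv2.contourArea)
        q=np.array([atz(w,q,z)[:2] for q in c[:,0]])
        print(t,round(d["conf"],2),d["rect"],cv2.minAreaRect((q*1000).astype(np.float32)))
im=w["pixels"].astype(int);m=(im.min(2)>215)
move([.485,-.3155,.037],np.radians(-25))
E
```

```text
[ 0.48556617 -0.3142219   0.11974119] [[ 0.422  0.907 -0.001]
 [ 0.907 -0.422  0.   ]
 [-0.    -0.001 -1.   ]]
holder [(array([276.7, 207.1]), 0.96, array([ 0.484 , -0.3156,  0.    ]))]
packer_center [(array([278.4, 219.5]), 0.92, array([ 0.4858, -0.3156,  0.042 ]))]
holder 0.81 [239.9, 161.1, 71.9, 93.3] ((484.711181640625, -313.64202880859375), (81.57201385498047, 59.87078857421875), 66.72992706298828)
packer_center 0.92 [269.2, 190.3, 19.0, 68.0] ((487.04644775390625, -308.8147277832031), (48.347373962402344, 13.096680641174316), 66.69495391845703)
shift [-0.008  -0.0063  0.3383] turn [0.0017 0.0002 0.0013] m/deg 0.085 0.2
```

>>> apply_moves(rows=[[-0.004,0,0.12,0,0,-0.018],[-0.004,0,0.24,0,0,-0.018],[-0.004,0,0.31,0,0,-0.018],[-0.004,0,0.332,0,0,-0.018],[-0.004,0,0.332,0,0,-0.018]])

```text
clock: 4.12
tcp_pos: [0.4862, -0.3148, 0.0375]
orientation: [2.623, 1.728, 0.0]
contact_force: [-0.8, -0.3, 0.5]
grip_width: 0.085
gripper_force: 0.0
```

>>> apply_moves(rows=[[0,0,0,0,0,0],[0,0,0,0,0,0],[0,0,0,0,0,0],[0,0,0,0,0,0],[0,0,0,0,0,0]], claw=0, newtons=30)

```text
clock: 4.75
tcp_pos: [0.4855, -0.3145, 0.0371]
orientation: [-2.623, -1.728, 0.001]
contact_force: [-1.5, -0.3, 2.6]
grip_width: 0.0113
gripper_force: 34.9
```

Gripped, with an 11 to 12 mm opening. Lift.

>>> apply_moves(rows=[[0,0,-0.1,0,0,0],[0,0,-0.25,0,0,0],[0,0,-0.45,0,0,0],[0,0,-0.6,0,0,0],[0,0,-0.6,0,0,0]])

```text
clock: 5.38
tcp_pos: [0.4878, -0.3156, 0.1904]
orientation: [2.619, 1.725, 0.005]
contact_force: [-0.1, 0.6, -0.7]
grip_width: 0.0115
gripper_force: 34.8
```

```bash
python3 - <<'E'
from h import *
print(r.get_obs()["grip_width"])
for n in ("top","side"):
  f=r.grab_frame(n)
  for t,z in (("board_top",.012),("thick_strip_face",.012),("thin_strip_face",.012),("tile_center",.018)):
    print(n,t,[(np.round(d["point"],1),round(d["conf"],2),np.round(atz(f,d["point"],z),4)) for d in r.landmark_of(f,t)[:3]])
# move to a viewpoint near the board
move([.48,-.06,.26],np.radians(5))
E
```

```text
0.011481745992453751
top board_top [(array([292.5, 198.7]), 0.96, array([0.5159, 0.0404, 0.012 ]))]
top thick_strip_face [(array([304.3, 173.9]), 0.71, array([0.5763, 0.0121, 0.012 ]))]
top thin_strip_face [(array([282.9, 171.8]), 0.7, array([0.5814, 0.063 , 0.012 ]))]
top tile_center [(array([429.2, 316.1]), 0.77, array([ 0.247 , -0.2628,  0.018 ])), (array([295.4, 197.4]), 0.65, array([0.5177, 0.0337, 0.018 ]))]
side board_top [(array([291.3, 226.9]), 0.63, array([0.5118, 0.0188, 0.012 ]))]
side thick_strip_face [(array([314.6, 231.4]), 0.49, array([ 0.5683, -0.0152,  0.012 ]))]
side thin_strip_face [(array([279.3, 160.8]), 0.43, array([0.5662, 0.4043, 0.012 ]))]
side tile_center [(array([294.3, 223.5]), 0.83, array([0.5216, 0.0245, 0.018 ])), (array([209.1, 320.9]), 0.83, array([ 0.2558, -0.2859,  0.018 ]))]
shift [ 0.9263 -0.4225 -0.2937] turn [-6.000e-04 -3.000e-04 -3.138e-01] m/deg 0.265 28.2
```

>>> apply_moves(rows=[[0.1,-0.06,-0.07,0,0,-0.1],[0.3,-0.16,-0.15,0,0,-0.2],[0.5,-0.28,-0.23,0,0,-0.3],[0.73,-0.4,-0.29,0,0,-0.314],[0.92,-0.5,-0.29,0,0,-0.314]])

```text
clock: 6.5
tcp_pos: [0.4621, -0.0519, 0.2608]
orientation: [2.12, 2.315, 0.002]
contact_force: [0.4, -0.3, -0.4]
grip_width: 0.0116
gripper_force: 34.7
```

```bash
python3 - <<'E'
from h import *
move([.55,.0,.26],np.radians(5))
E
```

```text
shift [0.1761 0.3686 0.0039] turn [0.0017 0.0005 0.0003] m/deg 0.102 0.2
```

>>> apply_moves(rows=[[0.08,0.18,0,0,0,0],[0.176,0.36,0,0,0,0],[0.176,0.368,0,0,0,0],[0.176,0.368,0,0,0,0]])

```text
clock: 7.0
tcp_pos: [0.549, -0.0024, 0.259]
orientation: [-2.121, -2.316, 0.002]
contact_force: [0.0, -0.5, -1.0]
grip_width: 0.0117
gripper_force: 34.8
```

```bash
python3 - <<'E'
from h import *
P,M=pose();print(P,np.round(M,3))
w=r.grab_frame("wrist");save(w,"w2.png")
np.savez("w2.npz",**{k:np.array(v) for k,v in w.items()})
for t,z in (("board_top",.012),("thick_strip_face",.012),("thin_strip_face",.012),("tile_center",.018),("packer_center",P[2]+.005)):
    print(t,[(np.round(d["point"],1),round(d["conf"],2),np.round(atz(w,d["point"],z),4)) for d in r.landmark_of(w,t)[:3]])
for t,z in(("tile_center",.024),("board_top",.012),("thick_strip_face",.026),("thin_strip_face",.026)):
    for d in r.outline_of(w,t)[:1]:
        c=max(cv2.findContours(d["pixels"].astype(np.uint8),0,2)[0],key=cv2.contourArea)
        q=np.array([atz(w,q,z)[:2] for q in c[:,0]])
        print(t,round(d["conf"],2),d["rect"],cv2.minAreaRect((q*1000).astype(np.float32)))
E
```

```text
[ 0.54896466 -0.00239292  0.25896526] [[-0.087  0.996 -0.001]
 [ 0.996  0.087 -0.   ]
 [-0.    -0.001 -1.   ]]
board_top []
thick_strip_face [(array([294.6, 180.1]), 0.64, array([0.5706, 0.0023, 0.012 ]))]
thin_strip_face [(array([305.6, 135.7]), 0.63, array([0.5789, 0.0612, 0.012 ]))]
tile_center [(array([ 81.9, 329.5]), 0.88, array([ 0.2579, -0.2633,  0.018 ])), (array([279.8, 266. ]), 0.73, array([ 0.5617, -0.1218,  0.018 ])), (array([263.8, 155.3]), 0.56, array([0.5272, 0.0319, 0.018 ]))]
packer_center [(array([276.8, 268.4]), 0.78, array([ 0.5492, -0.0051,  0.264 ]))]
tile_center 0.95 [232.1, 110.6, 64.7, 90.5] ((523.9141845703125, 31.17015838623047), (80.50428009033203, 109.84439849853516), 4.843197822570801)
board_top 0.6 [172.3, 52.5, 155.0, 193.4] ((512.7657470703125, 27.492889404296875), (190.6043701171875, 249.42428588867188), 5.851124286651611)
thick_strip_face 0.76 [294.6, 159.7, 25.9, 42.5] ((586.12744140625, 6.8507537841796875), (29.683940887451172, 55.0179328918457), 5.880777835845947)
thin_strip_face 0.75 [306.5, 110.1, 14.8, 48.6] ((586.210205078125, 60.58897018432617), (19.464635848999023, 55.06666946411133), 4.427492618560791)
```

View pics/w2.png

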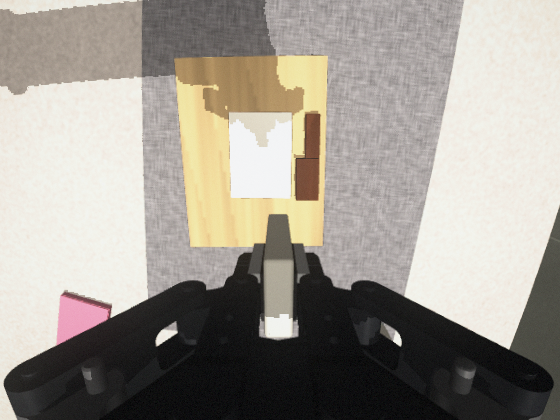

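The wrist picture shows the thick strip at (307,180), the thin strip at (312,135), the tile at (261,155) and the held packer at (278,240). The measured sizes match the given ones, and the board yaw is about 5.8°. The wide gap measures about 16 mm, with its centre near (0.5696, 0.0604).

```bash
python3 - <<'E'
from h import *
move([.5696,.062,.11],np.radians(5.8))
E
```

```text
shift [0.2491 0.1027 0.5987] turn [ 0.0001  0.0001 -0.009 ] m/deg 0.164 0.8
```

>>> apply_moves(rows=[[0.125,0.05,0.15,0,0,-0.009],[0.249,0.103,0.32,0,0,-0.009],[0.249,0.103,0.5,0,0,-0.009],[0.249,0.103,0.6,0,0,-0.009],[0.249,0.103,0.6,0,0,-0.009]])

```text
clock: 8.12
tcp_pos: [0.5683, 0.0619, 0.1077]
orientation: [-2.104, -2.33, 0.005]
contact_force: [0.2, 0.3, -0.3]
grip_width: 0.0116
gripper_force: 34.8
```

```bash
python3 - <<'E'
from h import *
P,M=pose();print(P,np.round(M,3))
w=r.grab_frame("wrist");save(w,"w3.png",(200,60,200,260),2.3)
for t,z in (("thick_strip_face",.012),("thin_strip_face",.012),("packer_center",P[2]+.005)):
    print(t,[(np.round(d["point"],1),round(d["conf"],2),np.round(atz(w,d["point"],z),4)) for d in r.landmark_of(w,t)[:3]])
for t,z in(("tile_center",.024),("thick_strip_face",.026),("thin_strip_face",.026),("packer_center",P[2]+.039)):
    for d in r.outline_of(w,t)[:2]:
        c=max(cv2.findContours(d["pixels"].astype(np.uint8),0,2)[0],key=cv2.contourArea)
        q=np.array([atz(w,q,z)[:2] for q in c[:,0]])
        print(t,round(d["conf"],2),d["rect"],cv2.minAreaRect((q*1000).astype(np.float32)))
move([.5696,.062,.042],np.radians(5.8))
E
```

```text
[0.56828913 0.06192207 0.10774453] [[-0.102  0.995 -0.004]
 [ 0.995  0.102 -0.   ]
 [ 0.    -0.004 -1.   ]]
thick_strip_face []
thin_strip_face [(array([291. , 212.9]), 0.6, array([0.5792, 0.062 , 0.012 ]))]
packer_center [(array([279.5, 263.1]), 0.72, array([0.5696, 0.0623, 0.1127])), (array([223. , 244.8]), 0.72, array([0.5403, 0.0692, 0.1127]))]
tile_center 0.79 [170.8, 175.7, 102.0, 114.9] ((523.04150390625, 39.325172424316406), (79.5091323852539, 98.09762573242188), 3.7549638748168945)
tile_center 0.57 [0.0, 404.0, 15.5, 15.6] ((291.2573547363281, -199.21046447753906), (29.22734260559082, 19.711233139038086), 75.65318298339844)
thin_strip_face 0.65 [292.6, 178.8, 21.4, 73.0] ((586.7831420898438, 63.2056884765625), (17.95124626159668, 56.49418258666992), 6.438417911529541)
thin_strip_face 0.21 [86.5, 87.9, 240.3, 256.8] ((513.935546875, 58.85698318481445), (178.2739715576172, 183.29608154296875), 5.755213260650635)
packer_center 0.86 [265.0, 214.5, 28.2, 121.1] ((568.4436645507812, 71.59998321533203), (11.698858261108398, 52.36064147949219), 5.044306755065918)
shift [-0.0003 -0.0034  0.2741] turn [0.0011 0.0001 0.    ] m/deg 0.069 0.1
```

View pics/w3.png

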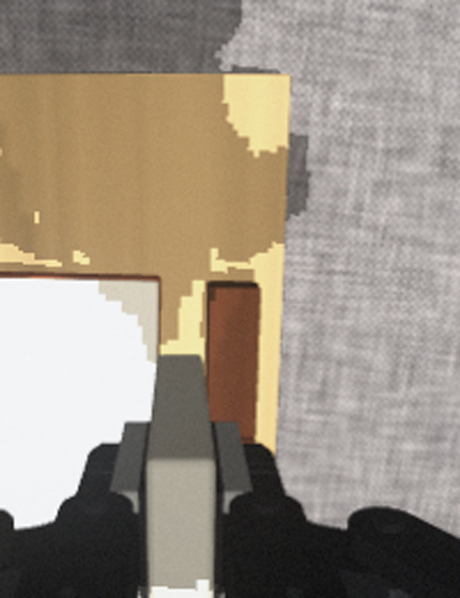

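The crop shows the packer's foot (183,355) centred over the wide gap, with the tile edge at column 160 and the thin strip at column 207. I lower it.

>>> apply_moves(rows=[[0,0.001,0.08,0,0,0],[0,0.001,0.15,0,0,0],[0,0.001,0.2,0,0,0],[0,0.001,0.24,0,0,0],[0,0.001,0.25,0,0,0]])

```text
clock: 9.15
tcp_pos: [0.5695, 0.0623, 0.0461]
orientation: [-2.105, -2.331, 0.001]
contact_force: [0.5, -0.7, -1.1]
grip_width: 0.0119
gripper_force: 34.8
```

>>> apply_moves(rows=[[0,0,0.008,0,0,0],[0,0,0.016,0,0,0],[0,0,0.016,0,0,0]])

```text
clock: 9.52
tcp_pos: [0.5701, 0.0622, 0.0432]
orientation: [2.106, 2.331, 0.0]
contact_force: [0.5, -0.1, 0.5]
grip_width: 0.0116
gripper_force: 34.8
```

>>> apply_moves(rows=[[0,0,0.004,0,0,0],[0,0,0.006,0,0,0],[0,0,0.006,0,0,0]])

```text
clock: 9.9
tcp_pos: [0.57, 0.0622, 0.0416]
orientation: [2.106, 2.331, -0.0]
contact_force: [-0.9, -0.3, -0.4]
grip_width: 0.0117
gripper_force: 34.8
```

>>> apply_moves(rows=[[0,0,0.004,0,0,0],[0,0,0.004,0,0,0]])

```text
clock: 10.15
tcp_pos: [0.5701, 0.0623, 0.0411]
orientation: [2.106, 2.331, -0.0]
contact_force: [-2.2, -0.4, 4.9]
grip_width: 0.0116
gripper_force: 35.5
```

Contact with the board (5 N). Open gently.

>>> apply_moves(rows=[[0,0,0,0,0,0],[0,0,0,0,0,0],[0,0,0,0,0,0],[0,0,0,0,0,0]], claw=0.5)

```text
clock: 10.65
tcp_pos: [0.57, 0.0622, 0.0405]
orientation: [-2.106, -2.331, 0.0]
contact_force: [-0.3, -0.2, 1.1]
grip_width: 0.0427
gripper_force: 0.0
```

>>> apply_moves(rows=[[0,0,-0.05,0,0,0],[0,0,-0.15,0,0,0],[0,0,-0.35,0,0,0],[0,0,-0.55,0,0,0],[0,0,-0.55,0,0,0]])

```text
clock: 11.28
tcp_pos: [0.5728, 0.0632, 0.1832]
orientation: [2.102, 2.327, 0.01]
contact_force: [0.3, -0.0, -0.1]
grip_width: 0.0426
gripper_force: 0.0
```

```bash
python3 - <<'E'
from h import *
P,M=pose();print(P,np.round(M,3))
w=r.grab_frame("wrist");save(w,"w4.png")
print([(np.round(d["point"],1),round(d["conf"],2),np.round(atz(w,d["point"],.046),4)) for d in r.landmark_of(w,"packer_center")[:3]])
for t,z in(("tile_center",.024),("thick_strip_face",.026),("thin_strip_face",.026),("packer_center",.08)):
    for d in r.outline_of(w,t)[:1]:
        c=max(cv2.findContours(d["pixels"].astype(np.uint8),0,2)[0],key=cv2.contourArea)
        q=np.array([atz(w,q,z)[:2] for q in c[:,0]])
        print(t,round(d["conf"],2),d["rect"],cv2.minAreaRect((q*1000).astype(np.float32)))
E
```

```text
[0.57280489 0.06323555 0.18322733] [[-0.101  0.995  0.009]
 [ 0.995  0.101  0.001]
 [ 0.     0.009 -1.   ]]
[(array([275. , 202.3]), 0.74, array([0.5715, 0.0614, 0.046 ]))]
tile_center 0.73 [189.7, 168.8, 77.8, 99.2] ((523.783447265625, 32.1722297668457), (80.60343933105469, 110.69011688232422), 4.29885196685791)
thick_strip_face 0.76 [267.4, 224.8, 29.6, 45.6] ((586.3806762695312, 7.437799453735352), (30.20110511779785, 55.28505325317383), 5.589480876922607)
thin_strip_face 0.67 [281.9, 168.4, 15.6, 56.9] ((587.3721923828125, 62.27921676635742), (18.48236656188965, 56.20294952392578), 7.683445453643799)
packer_center 0.6 [269.7, 179.6, 15.4, 48.4] ((571.0543823242188, 66.97811889648438), (12.347949028015137, 45.339988708496094), 5.6880340576171875)
```

View pics/w4.png

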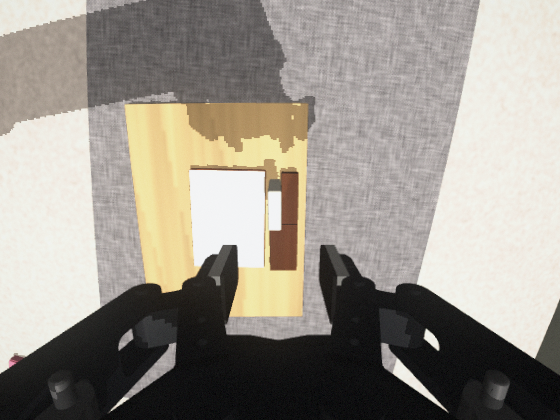

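The picture shows the packer standing upright in the wide gap at (275,205), touching nothing much, with the tile unmoved. Next I go in front of the tile and turn 90° with the fingers shut.

```bash
python3 - <<'E'
from h import *
print(np.round(r.get_obs()["joints"],2))
move([.456,.026,.15],np.radians(-84.2))
E
```

```text
[ 0.26  0.44 -0.61  1.83  0.3   0.97 -0.38]
shift [-0.0973 -0.4645  0.1084] turn [-0.0012 -0.0012 -0.9997] m/deg 0.122 90.0
```

>>> apply_moves(rows=[[-0.02,-0.1,0,0,0,0.11],[-0.04,-0.2,0,0,0,0.22],[-0.06,-0.3,0,0,0,0.33],[-0.08,-0.4,0,0,0,0.44],[-0.097,-0.465,0,0,0,0.55]], claw=0)

```text
clock: 12.2
tcp_pos: [0.4551, 0.0259, 0.1772]
orientation: [-2.891, -1.227, 0.003]
contact_force: [0.4, 0.6, 0.8]
grip_width: -0.0002
gripper_force: 0.0
```

>>> apply_moves(rows=[[0,0,0,0,0,0.11],[0,0,0,0,0,0.22],[0,0,0,0,0,0.33],[0,0,0,0,0,0.44],[0,0,0,0,0,0.45]])

```text
clock: 12.82
tcp_pos: [0.4563, 0.0264, 0.1774]
orientation: [3.137, 0.161, -0.002]
contact_force: [-0.7, -0.0, -0.4]
grip_width: -0.0001
gripper_force: 0.0
```

```bash
python3 - <<'E'
from h import *
o=r.get_obs();print(np.round(o["joints"],2),o["tcp_pos"],o["grip_width"])
move([.456,.026,.06],np.radians(-84.2))
move([.456,.026,.016],np.radians(-84.2))
w=r.grab_frame("wrist");save(w,"w5.png")
for t,z in(("tile_center",.024),("thick_strip_face",.026),("packer_center",.08)):
    for d in r.outline_of(w,t)[:1]:
        c=max(cv2.findContours(d["pixels"].astype(np.uint8),0,2)[0],key=cv2.contourArea)
        q=np.array([atz(w,q,z)[:2] for q in c[:,0]])
        print(t,round(d["conf"],2),d["rect"],cv2.minAreaRect((q*1000).astype(np.float32)))
E
```

```text
[ 0.14  0.21 -0.38  2.09  0.1   0.86 -1.76] [0.45631654 0.02637984 0.17735664] -8.462672026538835e-05
shift [-0.0007  0.0014  0.4694] turn [0.     0.001  0.0009] m/deg 0.117 0.1
shift [-4.000e-04  1.400e-03  6.454e-01] turn [0.     0.001  0.0009] m/deg 0.161 0.1
tile_center 0.6 [224.7, 88.6, 115.2, 85.1] ((522.4487915039062, 30.510955810546875), (79.98820495605469, 110.31465148925781), 4.5944037437438965)
thick_strip_face 0.63 [282.5, 49.1, 62.1, 37.4] ((584.5943603515625, 6.604452133178711), (31.66716766357422, 55.58049392700195), 4.666741371154785)
packer_center 0.86 [226.9, 57.4, 46.8, 24.8] ((565.6799926757812, 60.20945739746094), (20.78144073486328, 34.94242858886719), 5.608503341674805)
```

View pics/w5.png

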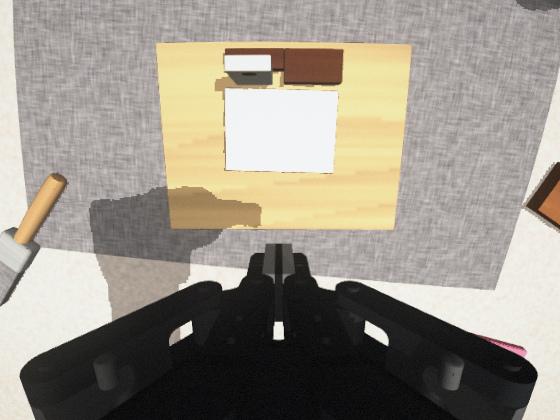

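The picture shows the packer standing at (248,65) and the tile at (281,130). The shut fingers (279,255) are in line with the middle of its front edge. Descend.

>>> apply_moves(rows=[[0,0.002,0.15,0,0,0],[0,0.002,0.35,0,0,0],[0,0.002,0.52,0,0,0],[0,0.002,0.61,0,0,0],[0,0.002,0.635,0,0,0]])

```text
clock: 13.65
tcp_pos: [0.4559, 0.0258, 0.018]
orientation: [-3.137, -0.162, 0.004]
contact_force: [-0.6, 0.7, 0.6]
grip_width: -0.0001
gripper_force: 0.0
```

>>> apply_moves(rows=[[0,0,0,0,0,0],[0,0,0,0,0,0]])

```text
clock: 13.9
tcp_pos: [0.4578, 0.0259, 0.0203]
orientation: [-3.137, -0.16, -0.003]
contact_force: [0.3, 0.4, 0.1]
grip_width: 0.0003
gripper_force: 0.0
```

>>> apply_moves(rows=[[0,0,0.014,0,0,0],[0.01,0,0.014,0,0,0],[0.02,0,0.014,0,0,0],[0.03,0,0.014,0,0,0],[0.03,0,0.014,0,0,0]])

```text
clock: 14.52
tcp_pos: [0.4647, 0.0266, 0.0159]
orientation: [-3.137, -0.159, -0.001]
contact_force: [0.7, -0.6, 0.2]
grip_width: 0.0
gripper_force: 0.0
```

Slow push, 1 mm per row.

>>> apply_moves(rows=[[0.004,0,0,0,0,0],[0.008,0,0,0,0,0],[0.012,0,0,0,0,0],[0.016,0,0,0,0,0],[0.02,0,0,0,0,0]])

```text
clock: 15.15
tcp_pos: [0.4693, 0.0271, 0.0158]
orientation: [3.138, 0.159, 0.0]
contact_force: [0.4, -0.5, 1.0]
grip_width: -0.0002
gripper_force: 0.0
```

>>> apply_moves(rows=[[0.004,0,0,0,0,0],[0.008,0,0,0,0,0],[0.012,0,0,0,0,0]])

```text
clock: 15.52
tcp_pos: [0.4716, 0.0273, 0.0157]
orientation: [3.137, 0.159, -0.002]
contact_force: [-3.0, -0.3, 1.3]
grip_width: 0.0
gripper_force: 1.5
```

>>> apply_moves(rows=[[0.004,0,0,0,0,0],[0.008,0,0,0,0,0],[0.012,0,0,0,0,0]])

```text
clock: 15.9
tcp_pos: [0.4755, 0.0277, 0.0158]
orientation: [-3.137, -0.159, -0.001]
contact_force: [-1.4, 0.1, -1.1]
grip_width: -0.0
gripper_force: 0.6
```

>>> apply_moves(rows=[[0.003,0,0,0,0,0],[0.005,0,0,0,0,0]])

```text
clock: 16.15
tcp_pos: [0.4763, 0.0278, 0.0157]
orientation: [3.137, 0.159, -0.001]
contact_force: [-1.9, -0.1, 0.5]
grip_width: 0.0
gripper_force: 1.3
```

>>> apply_moves(rows=[[0.002,0,0,0,0,0],[0.004,0,0,0,0,0]])

```text
clock: 16.4
tcp_pos: [0.4764, 0.0277, 0.0156]
orientation: [3.137, 0.159, -0.003]
contact_force: [-5.9, 0.1, 3.0]
grip_width: -0.0001
gripper_force: 2.9
```

>>> apply_moves(rows=[[0.002,0,0,0,0,0],[0.004,0,0,0,0,0]])

```text
clock: 16.65
tcp_pos: [0.4765, 0.0277, 0.0156]
orientation: [3.137, 0.16, -0.006]
contact_force: [-7.8, -1.5, 6.5]
grip_width: -0.0
gripper_force: 4.2
```

>>> apply_moves(rows=[[0.002,0,0,0,0,0],[0.004,0,0,0,0,0]])

```text
clock: 16.9
tcp_pos: [0.4765, 0.0277, 0.0155]
orientation: [3.136, 0.16, -0.009]
contact_force: [-10.9, -1.4, 8.4]
grip_width: -0.0001
gripper_force: 5.1
```

```bash
python3 - <<'E'
from h import *
w=r.grab_frame("wrist");t_=r.grab_frame("top")
a=w["pixels"];b=cv2.resize(t_["pixels"][145:255,230:370],None,fx=3,fy=3)
b=np.pad(b,((0,420-b.shape[0]),(0,0),(0,0)))
im=np.hstack([a[:, 140:500],b]);cv2.imwrite("pics/w6.png",im[:,:,::-1])
for f in(w,t_):
  for t,z in(("tile_center",.024),("thick_strip_face",.026),("packer_center",.08)):
    for d in r.outline_of(f,t)[:2]:
        c=max(cv2.findContours(d["pixels"].astype(np.uint8),0,2)[0],key=cv2.contourArea)
        q=np.array([atz(f,q,z)[:2] for q in c[:,0]])
        print(t,round(d["conf"],2),d["rect"],cv2.minAreaRect((q*1000).astype(np.float32)))
print(r.get_obs()["contact_force"])
E
```

```text
tile_center 0.57 [158.7, 71.3, 251.7, 178.1] ((527.9220581054688, 31.530853271484375), (78.40396118164062, 107.87940216064453), 4.674069881439209)
thick_strip_face 0.62 [285.9, 1.9, 137.9, 75.3] ((582.9279174804688, 6.660932540893555), (29.393329620361328, 54.90667724609375), 7.09234094619751)
packer_center 0.86 [104.8, 0.4, 160.1, 69.7] ((562.8472290039062, 58.77802276611328), (16.235519409179688, 38.173500061035156), 4.1300835609436035)
tile_center 0.41 [270.6, 185.1, 11.6, 19.7] ((522.5307006835938, 83.41120147705078), (46.95855712890625, 17.785253524780273), 26.09528350830078)
tile_center 0.23 [420.2, 196.1, 44.1, 32.9] ((480.8572998046875, -307.0943603515625), (84.05593872070312, 62.90253829956055), 67.74343872070312)
thick_strip_face 0.61 [421.7, 196.1, 45.5, 32.1] ((481.1270751953125, -308.28863525390625), (85.58747863769531, 64.90315246582031), 67.27250671386719)
[-9.75396049  0.21652152  6.90882503]
```

View pics/w6.png

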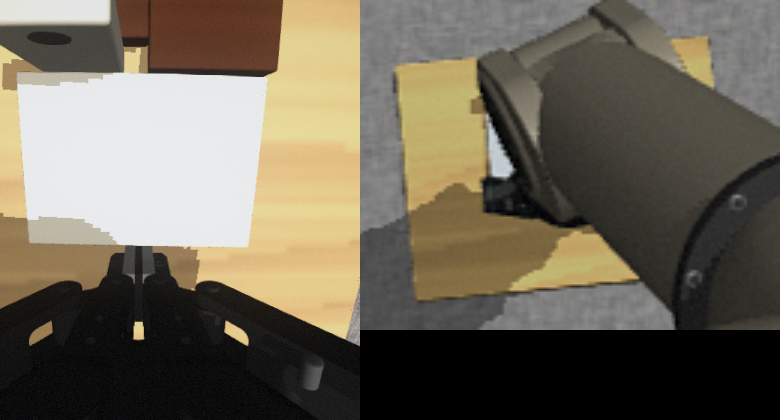

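The wrist view shows the tile's back edge at rows 72 to 76, meeting both the packer's foot (70,70) and the thick strip (210,72). I check squareness with line fits.

```bash
python3 - <<'E'
from h import *
w=r.grab_frame("wrist");g=w["pixels"].astype(float)
th=np.radians(5.8);B=np.array([[np.cos(th),np.sin(th)],[-np.sin(th),np.cos(th)]]);O=np.array([.5712,.0053])
def edge(cols,rows,chan,z,name,n):
    pts=[]
    for c in cols:
        d=np.abs(np.diff(g[rows[0]:rows[1],c].mean(1)));k=np.argmax(d);pts.append(B@(atz(w,(c,rows[0]+k+.5),z)[:2]-O)*1000)
    pts=np.array(pts);p=np.polyfit(pts[:,1],pts[:,0],1);p=np.polyfit(*(pts[np.abs(pts[:,0]-np.polyval(p,pts[:,1]))<1.2][:,::-1].T),1)
    print(name,"angle rel board",round(np.degrees(np.arctan(p[0])),2),"x at y=0,30,55:",np.round(np.polyval(p,[0,30,55]),2))
edge(range(295,400,3),(60,90),0,.024,"tile back R",1)
edge(range(165,400,4),(66,90),0,.024,"tile back all",1)
edge(range(175,385,4),(225,260),0,.024,"tile front",1)
edge(range(295,410,3),(50,74),0,.026,"strip front top",1)
for x in range(300,400,30): print(x,g[62:84,x].mean(1).round().astype(int))
for x in (180,220,250): print(x,g[58:84,x].mean(1).round().astype(int))
print(r.get_obs()["clock"])
E
```

```text
tile back R angle rel board 0.94 x at y=0,30,55: [-1.95 -1.46 -1.05]
tile back all angle rel board 1.03 x at y=0,30,55: [-1.95 -1.42 -0.97]
tile front angle rel board 1.14 x at y=0,30,55: [-79.91 -79.31 -78.81]
strip front top angle rel board -2.35 x at y=0,30,55: [-0.33 -1.57 -2.59]
300 [ 71  69  71  71  72  62  56  40  38  44  44 133 231 233 233 232 232 233
 233 233 232 232]
330 [ 70  69  68  72  71  65  57  42  37  37  44  46 148 232 232 232 232 232
 232 231 232 232]
360 [ 70  67  68  69  69  68  62  54  42  37  44  41  42 204 232 232 233 232
 233 232 232 233]
390 [ 69  70  70  71  72  72  68  54  47  38  42  40  41  44 106 231 231 231
 233 232 232 232]
180 [ 72  72  73  71  67  73  71  69  70  72  71  78 125 134 148 179 184 182
 183 184 183 181 186 183 183 183]
220 [ 69  71  69  71  69  73  69  68  71  70  71  74  70  74 155 175 183 182
 185 185 178 183 185 184 206 233]
250 [ 70  69  68  74  70  73  70  67  69  67  75  70  72  71 102 177 199 233
 234 233 234 232 231 232 233 233]
17.35
```

>>> apply_moves(rows=[[0.003,0,0,0,0,0],[0.006,0,0,0,0,0],[0.009,0,0,0,0,0],[0.009,0,0,0,0,0]])

```text
clock: 17.85
tcp_pos: [0.4766, 0.0275, 0.0151]
orientation: [3.135, 0.16, -0.015]
contact_force: [-14.6, -1.1, 11.7]
grip_width: -0.0002
gripper_force: 7.2
```

```bash
cat > m.py <<'E'
from h import *
w=r.grab_frame("wrist");g=w["pixels"].astype(float).mean(2)
th=np.radians(5.8);B=np.array([[np.cos(th),np.sin(th)],[-np.sin(th),np.cos(th)]]);O=np.array([.5712,.0053])
def edge(cols,r0,r1,lev,z,name):
    pts=[]
    for c in cols:
        col=g[r0:r1,c]
        k=np.where((col[:-1]-lev)*(col[1:]-lev)<0)[0]
        if len(k)==0: continue
        k=k[-1]; pts.append(B@(atz(w,(c,r0+k+(lev-col[k])/(col[k+1]-col[k])),z)[:2]-O)*1000)
    pts=np.array(pts)
    p=np.polyfit(pts[:,1],pts[:,0],1);e=np.abs(pts[:,0]-np.polyval(p,pts[:,1]));pts=pts[e<=2*np.median(e)+.05];p=np.polyfit(pts[:,1],pts[:,0],1)
    print(name,len(pts),"angle",round(np.degrees(np.arctan(p[0])),2),"x at y=0,27,55:",np.round(np.polyval(p,[0,27,55]),2))
edge(range(295,405,2),66,86,130,.024,"tile back R")
edge(range(295,405,2),58,73,57,.026,"strip front top")
edge(range(180,385,4),225,260,150,.024,"tile front")
edge(range(170,262,2),62,80,130,.024,"tile back L")
o=r.get_obs();print(o["clock"],o["tcp_pos"],o["contact_force"],o["moment"])
E
python3 m.py
```

```text
tile back R 53 angle 1.06 x at y=0,27,55: [-1.85 -1.35 -0.84]
strip front top 52 angle 0.03 x at y=0,27,55: [0.17 0.18 0.19]
tile front 38 angle 1.48 x at y=0,27,55: [-80.1  -79.4  -78.67]
tile back L 45 angle 1.08 x at y=0,27,55: [-1.98 -1.47 -0.94]
17.9 [0.47668174 0.02753196 0.01508056] [-14.57978892  -0.94404331  10.40393439] [-0.091781    3.00283502  0.00603691]
```

The tile is still about 1° off and about 1.5 mm short of the thick strip. The push also has a 12 N downward part that clamps the tile to the board. I relieve that by raising the commanded height a little while pushing.

>>> apply_moves(rows=[[0,0,-0.002,0,0,0],[0,0,-0.004,0,0,0],[0,0,-0.004,0,0,0]])

```text
clock: 18.27
tcp_pos: [0.4773, 0.0264, 0.0155]
orientation: [3.135, 0.158, -0.013]
contact_force: [-8.5, -3.9, -1.1]
grip_width: 0.0001
gripper_force: 4.8
```

```bash
python3 m.py
```

```text
tile back R 55 angle 0.27 x at y=0,27,55: [-0.93 -0.8  -0.67]
strip front top 53 angle -1.01 x at y=0,27,55: [-0.01 -0.49 -0.98]
tile front 39 angle 0.72 x at y=0,27,55: [-79.26 -78.92 -78.57]
tile back L 43 angle 0.02 x at y=0,27,55: [-0.72 -0.71 -0.7 ]
18.325 [0.4772317  0.0264023  0.01544379] [-8.29359694 -4.23052306 -0.7029217 ] [-0.73434433  2.01494231 -0.04172953]
```

>>> apply_moves(rows=[[0.003,0,0,0,0,0],[0.006,0,-0.001,0,0,0],[0.009,0,-0.002,0,0,0],[0.009,0,-0.002,0,0,0]])

```text
clock: 18.82
tcp_pos: [0.4773, 0.0264, 0.0153]
orientation: [3.134, 0.158, -0.02]
contact_force: [-13.9, -3.0, 0.5]
grip_width: 0.0
gripper_force: 6.7
```

```bash
sed -i 's/58,73,57/58,72,55/' m.py; python3 m.py; python3 - <<'E'
from h import *
w=r.grab_frame("wrist");save(w,"w7.png",(140,0,290,260),2)
s=r.grab_frame("side")
for d in r.outline_of(w,"packer_center")[:1]: print(d["rect"],d["conf"])
E
```

```text
tile back R 55 angle 0.23 x at y=0,27,55: [-0.91 -0.81 -0.69]
strip front top 49 angle 0.12 x at y=0,27,55: [0.11 0.17 0.23]
tile front 37 angle 0.75 x at y=0,27,55: [-79.19 -78.84 -78.47]
tile back L 44 angle 0.01 x at y=0,27,55: [-0.71 -0.71 -0.7 ]
18.875 [0.47731073 0.02638333 0.01535484] [-14.60378782  -3.30131222  -0.52785637] [-0.73253653  2.89664298 -0.02573097]
[101.6, 2.5, 159.2, 68.8] 0.66
```

View pics/w7.png

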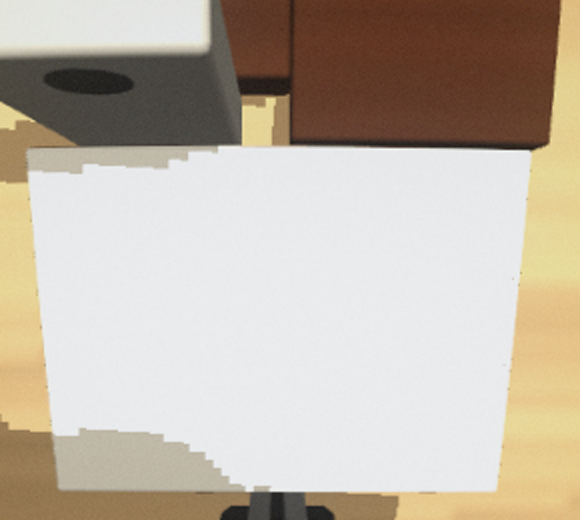

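The picture shows the tile's back edge flush and parallel with the thick strip (290–550, row 148) and touching the packer's foot (80–240, row 148). The fingers are at the middle of the front edge (278 of 60–498). The push is a steady 14 N with no vertical part.

```bash
python3 -c "
from bench import r
print(r.hand_in())"
```

```text
the job is handed in; nothing more can be done
None
```

The packer stands upright in the wide half of the gap, and the tile is square against it and the thick strip, to within the roughly 0.2° I can measure; I handed the job in at about 19 s, with the gripper still pressing the middle of the tile's front edge at about 14 N (no verdict came back).

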